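# Show both sides of a sample holder to the film reader

### The job

Take the sample holder with the square stem out of the rack and lower it gently through the hatch in the top of the film reader with its round sample towards the lamp barrel, until the line scribed round the holder is level with the hatch top, and keep it there for a second. Lift it right out, turn it half round, lower it to the same line with the square sample towards the barrel, and finish while still gripping it there: do not let go and do not rest it on anything. Leave the plain holder in the rack and the other things on the table where they are.

Things in the scene. Friction and masses are not known exactly. Their poses are not given: they have to be found in the camera images.
- holder: Upright aluminium holder: plate 16 (x) x 44 (y) x 85 mm high, topped by a central square stem 16 x 16 x 45 mm, the grip. 0.13-0.25 kg. Origin: centre of underside, z up. Round sample on its +x face, square one on -x. A stud (6 mm wide, 5 high) on the plate's top at the +y end: with it on your right, the round sample faces you. Starts in either bay of the rack, round sample away from the robot.
- round_sample (a point): Centre of the round sample (22 mm across) on the holder's +x face, 30 mm above its underside.
- square_sample (a point): Centre of the square sample (20 mm) on the holder's -x face, 30 mm above its underside.
- line (a point): Point on the holder's axis at the height of the dark line scribed round the plate, 55 mm above its underside.
- reader: Fixed film reader: box 150 (x) x 180 (y) x 120 mm high, white top and ends, clear sides. Origin: centre of its underside, right below the hatch; z up, x towards the lamp barrel: black, finned, 52 mm across, 70 mm long, out of the +x end, axis 80 mm up. Lens inside on that side, its tip 25 mm from the hatch's middle. Inner floor 85 mm below the hatch top.
- hatch (a point): Centre of the hatch slot in the reader's top, 120 mm above the table; axes as the reader's. The slot is 18 mm (x) by 46 mm (y), 2 mm more than the plate each way, with a 3 mm chamfer round its mouth; the top plate is 12 mm thick, open space below.
- rack: Fixed black rack, 75 (x) x 200 (y) x 35 mm high, with two bays 50 mm either side of its middle in y. Origin: centre of its underside. Each bay is a pocket 15 mm deep (its floor 20 mm above the table), 3 mm longer and wider than the plate; holders lift straight up out of it.
- blank: Plain holder in the rack's other bay: same plate, but a round stem 16 mm across, 45 mm high, and no samples. Origin: centre of the underside. Not to be moved.
- jar: Small amber glass jar, 48 mm across, 62 mm high, between rack and reader. Origin: centre of its underside. A bystander.
- solvent: White bottle, 60 mm across, 150 mm high, at the far side of the table. Origin: centre of its underside. A bystander.
- wafer_tray: Black round tray with a wafer in it, 132 mm across, 12 mm high, at the far side. Origin: centre of its underside. A bystander.
- tweezers: Steel tweezers lying flat, 120 mm long, 8 mm high, near the robot on its left. Origin: centre of its underside. A bystander.
- eyepiece: Steel microscope eyepiece standing up, 38 mm across, 55 mm high, on the left. Origin: centre of its underside. A bystander.
Mind the look-alikes: they are no part of the job. There is more than one size of the rack; the one meant has the size given above.

How it is judged (in metres and radians):
On the way, in this order (a step that is already met when the one before it is completed fails the run):
1. the holder is through the hatch to its line, round sample towards the barrel, and kept there (z of holder in the frame of reader between 0.058 and 0.072 m and x of holder in the frame of reader between -0.005 and 0.005 m and y of holder in the frame of reader between -0.005 and 0.005 m and angle between holder's own z axis and vertical below 0.1 rad and x of round_sample in the frame of reader above 0.004 m), for 0.5 s.
2. the holder is lifted right out of the hatch (z of holder in the frame of reader above 0.121 m), for 0.05 s.
At the end, for the whole second after the job is handed in: The holder hangs in the gripper through the hatch, square sample towards the barrel, its line within 7 mm of the hatch top, centred within 5 mm, upright within 0.1 rad, still, gripped by the fingers and not pressed against the reader with more than 25 N (z of holder in the frame of reader between 0.058 and 0.072 m and x of holder in the frame of reader between -0.005 and 0.005 m and y of holder in the frame of reader between -0.005 and 0.005 m and angle between holder's own z axis and vertical below 0.1 rad and x of square_sample in the frame of reader above 0.004 m and contact force between the fingers and holder above 4 N and linear speed of holder below 0.02 m/s and contact force between holder and reader below 25 N and contact force between holder and rack below 0.1 N); the arm keeps its last pose, push and grip.
It fails at once if the holder is pressed against the reader with more than 40 N (contact force between holder and reader above 40 N).
It fails at once if the plain holder is taken or knocked out of its bay (distance of blank from where it was at the start of the episode above 0.015 m).
It fails at once if the jar, bottle, wafer tray, tweezers or eyepiece is moved (distance of any of jar, solvent, wafer_tray, tweezers, eyepiece from where it was at the start of the episode above 0.03 m).
It also fails if it takes over 72 s, if anything falls off the work surface, if the arm or the gripper's body presses on something with over 40 N, if the wrist force passes 120 N, or if a joint passes its speed limit or range.

### The arm

A 6-joint arm with a two-finger parallel gripper is mounted at the origin on the work surface. World frame = base frame: x ahead of the robot, y to its left, z up, the work surface at z = 0. Lengths are in mm, angles in rad, forces in N, time in s.
With the tool pointing down it reaches from about 350 to 775 mm from the base axis. Payload 7.3 kg.
Tool frame: the origin (TCP) lies midway between the tips of the shut fingers; the grasp point (between the pads) lies 19 mm behind it (bot.tcp_to_grasp is the distance from the TCP to the grasp point, in mm); z points along the fingers, y is the line along which they close (so a half turn about z gives the same grasp; the last joint's range is limited). The gripper opens to 92 mm and grips with 3 to 60 N. Pads are 19 mm wide; open, the fingers measure 130 mm over their backs; the gripper's body (75 mm by 190 mm) begins 47 mm behind the grasp point.
Start: joints at [1.112, 0.342, 1.524, -0, 1.275, -0.146], TCP at [161.541, 499.549, 226.741] pointing down, gripper open.
Joint ranges: [-2.53, 2.53], [-0.77, 2.02], [0.04, 2.7], [-1, 4.14], [0.28, 2.66], [-3.11, 3.11]. Speed limits (rad/s): [2.57, 2.57, 3.14, 3.14, 3.14, 3.14].

### API

Orientations are given as [roll, pitch, yaw] about the fixed x, y, z axes, in that order (R = Rz(yaw) Ry(pitch) Rx(roll)).
In Python, from plant import bot, viewer gives the robot as it stands. The module is installed in compiled form; this text tells all that it offers.
- The arm moves only by the shell command python3 -m handwheel 'ROWS'. ROWS is text: rows parted by semicolons, each of 7 numbers parted by spaces: the shift along the tool's x, y, z scaled (see below), then the turn, a rotation vector about the tool's x, y, z scaled (see below), then the opening, from -1 (shut) to 1 (fully open), so that 0 is half open. In form: tx ty tz rx ry rz gripper; .... A call has 1 to 8 rows; each row is the pose to reach, as a shift and turn from the pose commanded when the call began, along the tool's axes at that moment, turning the shorter way round; what a row does not reach only later rows make up. The controller multiplies each number of a shift by 10 cm and each number of a turn by pi rad. A row lasts 1/12 s, in which the tool goes at most 41.7 mm and 7.16 degrees, less where a joint would pass 70% of its speed; a pose out of reach is approached as far as the arm can. A call with a number of a shift or a turn outside -1 to 1 is refused whole. A call with a gripper value outside its range is refused whole. The fingers move at their own pace and stop on an object; the grip force is fixed at half the most. Time passes only in rows, so rows that repeat a pose let the fingers close. It gives the time, the measured TCP pose, the force, the opening and the grip force at its end, in the units of the state.
- bot.get_obs(): the state, without advancing time (a new reading comes with each control period).
- viewer.capture(name): name is "scene" or "top" or "wrist"; returns a dict with "frame" (480x640x3 uint8, red, green, blue), "fov_y" (degrees; the focal length in pixels is half the picture's height over the tangent of half this angle, whatever the lens; pixels are square), "cx", "cy" (the principal point, pixels), "dist_coeffs" ([k1, k2, p1, p2, k3] as OpenCV has them; the pictures are not rectified), "T" (4x4, takes a point from camera to world coordinates). Camera axes: x right, y down, z forward; pixel columns grow to the right and rows downward; lengths in mm; the calibration is good to about 2 mm. A picture is of the moment at which its call begins. There is no depth.
- bot.close_job(): hands the job in; it is judged then, once.
Trained networks look in a picture, given as the dict that the camera call returned (one of the last four; its "shot" number tells which), for a name from the list of things; names that differ only in an ending like _2 or _b are one class to them, and where a whole thing is asked for, a point or a joint stands for the part that bears it (a point fixed in the world has none). Each returns a list of dicts, best first, with "score" (0 to 1); they miss things now and then, are a little off and sometimes report something else, mostly with a low value. They report only what shows in the picture. A call takes as long as a camera call. They do not tell look-alikes from the thing itself.
- viewer.recognise(target, picture): "centre" ([column, row] in pixels, amid what is visible of it).
- viewer.cut_out(target, picture): "pixels" (480x640 bool, what is visible of it) and "centre" ([column, row] in pixels, amid what is visible of it).
The state is a dict: "time": time; "joint_positions": joint angles; "dq": joint speeds; "tau": joint torques, N m; "tool_pos": TCP position; "tcp_rot": TCP orientation; "contact_force": force on the tool from outside, world axes, zero at the start; "moment": the same for the moment, N m; "grip_width": finger opening in mm; "finger_force": force on a finger pad.
Only numpy, scipy, OpenCV 4.12 (cv2) and the standard library are available. Lean on these libraries where they do the work, as an engineer would, in place of code of your own. Each camera call takes 0.05 s, during which the arm holds its last target. There are 200 camera calls.

## Working session

There is one attempt and no reset: what is moved stays moved. The work goes in short steps, Python scripts to look and compute and a shell command to move; the robot and the scene stay as the last step left them, time stands still between calls to the robot, and variables do not carry over. Pictures are saved under pics/ and viewed, at most 10 in all, crops included, and the job is handed in when it is done.

```bash
mkdir -p pics
cat > h.py <<'E'
import numpy as np, cv2
from plant import bot, viewer
def K(p):
    f=240/np.tan(np.radians(p["fov_y"])/2)
    return np.array([[f,0,p["cx"]],[0,f,p["cy"]],[0,0,1.]])
def ray(p,uv,z):
    n=cv2.undistortPoints(np.array([[uv]],float),K(p),np.array(p["dist_coeffs"],float))[0,0]
    T=np.array(p["T"]); d=T[:3,:3]@[n[0],n[1],1]; o=T[:3,3]
    return o+d*(z-o[2])/d[2]
def proj(p,X):
    T=np.linalg.inv(np.array(p["T"]))
    return cv2.projectPoints(np.array(X,float).reshape(-1,3),cv2.Rodrigues(T[:3,:3])[0],T[:3,3],K(p),np.array(p["dist_coeffs"],float))[0][:,0]
def save(p,name): cv2.imwrite(f"pics/{name}.png",p["frame"][...,::-1])
E
python3 - <<'E'
from h import *
import pickle
np.set_printoptions(precision=3,suppress=True)
o=bot.get_obs(); print({k:np.round(v,3) for k,v in o.items()})
P={}
for c in ("scene","top"):
    p=viewer.capture(c); save(p,c); P[c]=p
    print(c,np.array(p["T"]),p["fov_y"],p["dist_coeffs"])
    for n,z in (("holder",60),("blank",60),("rack",35),("reader",120),("jar",62),("solvent",150),("wafer_tray",12),("tweezers",8),("eyepiece",55)):
        for r in viewer.recognise(n,p)[:3]: print(c,n,round(r["score"],2),np.round(r["centre"]),ray(p,r["centre"],z)[:2])
pickle.dump(P,open("P.pkl","wb"))
E
```

```text
{'time': np.float64(0.0), 'joint_positions': array([ 1.112,  0.343,  1.525, -0.   ,  1.275, -0.146]), 'dq': array([ 0.001,  0.001, -0.001, -0.   , -0.002, -0.001]), 'tau': array([ -0.002, -43.124, -24.422,   0.072,   0.056,  -0.   ]), 'tool_pos': array([161.355, 499.167, 226.044]), 'tcp_rot': array([-3.14 , -0.   ,  2.829]), 'contact_force': array([ 0.353, -0.055, -0.319]), 'moment': array([ 0.031, -0.007,  0.035]), 'finger_force': np.float64(0.0), 'grip_width': np.float64(92.12)}
scene [[  -0.592    0.566   -0.574 1242.173]
 [   0.806    0.43    -0.406  553.245]
 [   0.017   -0.703   -0.711  957.081]
 [   0.       0.       0.       1.   ]] 50.53794812970464 [-0.055  0.     0.     0.     0.   ]
scene holder 0.55 [233. 188.] [ 506.064 -265.758]
scene blank 0.84 [206. 174.] [ 504.397 -370.308]
scene rack 0.93 [242. 166.] [ 393.75  -338.508]
scene rack 0.74 [234. 188.] [ 482.738 -288.528]
scene rack 0.58 [223. 204.] [ 550.389 -263.387]
scene reader 0.83 [365. 277.] [601.761 221.272]
scene reader 0.49 [452. 337.] [630.156 441.184]
scene reader 0.37 [475. 276.] [455.292 413.391]
scene jar
[... 324 characters left out ...]
314.401]
scene eyepiece 0.77 [455. 335.] [571.669 436.283]
top [[  -0.015   -0.984    0.18   360.041]
 [  -1.       0.014   -0.006   45.624]
 [   0.004   -0.18    -0.984 1234.673]
 [   0.       0.       0.       1.   ]] 49.33395766242825 [-0.123  0.     0.     0.     0.   ]
top holder 0.78 [438. 262.] [ 527.    -248.376]
top blank 0.63 [483. 264.] [ 520.786 -353.163]
top rack 0.58 [450. 270.] [ 512.151 -282.344]
top reader 0.71 [245. 250.] [550.999 184.39 ]
top jar 0.82 [353. 273.] [504.479 -51.858]
top solvent 0.94 [378. 157.] [ 748.599 -107.266]
top wafer_tray 0.61 [469. 184.] [ 725.627 -349.129]
top tweezers 0.5 [165. 346.] [346.71  386.872]
top eyepiece 0.59 [149. 256.] [552.057 416.17 ]
```

View pics/scene.png

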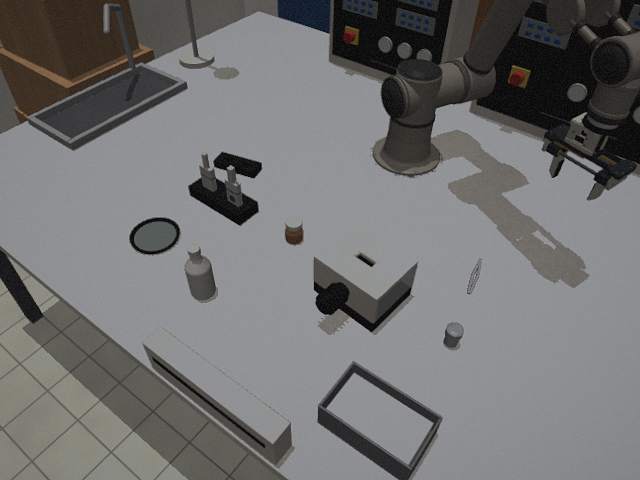

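View pics/top.png

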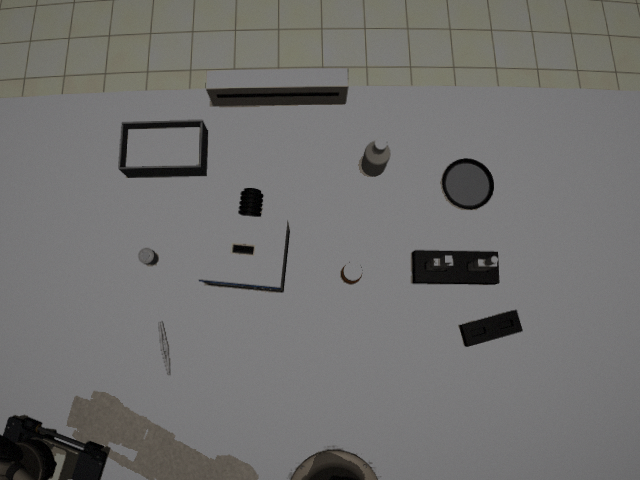

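The scene view shows the two holders at (206,172) and (233,188) in the large rack. The small rack at (240,165) is empty. In the top view the holders are at about (440,262) and (485,264), the hatch at (243,249), and the barrel points up, towards world +x. An enlarged crop should confirm which stem is square.

Run:
```python
from h import *
import pickle
P=pickle.load(open("P.pkl","rb"))
a=cv2.resize(P["scene"]["frame"][140:230,180:280],(600,540)[::1],interpolation=cv2.INTER_CUBIC)[:,:400]
b=cv2.resize(P["top"]["frame"][235:302,410:505],None,fx=4,fy=4,interpolation=cv2.INTER_CUBIC)
c=cv2.resize(P["top"]["frame"][215:295,195:295],None,fx=3.8,fy=3.4,interpolation=cv2.INTER_CUBIC)
w=np.zeros((540,800,3),np.uint8); w[:,:400]=a; w[:268,400:780]=b; w[268:540,400:780]=c
cv2.imwrite("pics/crop1.png",w[...,::-1])
p=P["top"]
for n,q,z in (("rack",[(413,251),(497.5,251),(498.5,283),(412.5,283)],35),("hatch",[(233,245),(254,246),(253,254),(232,253)],120)):
    print(n,[np.round(ray(p,u,z)[:2],1) for u in q])
```

```text
rack [array([ 558. , -196.6]), array([ 554.9, -399.5]), array([ 478.8, -396.2]), array([ 482.9, -191.8])]
hatch [array([562.8, 211.5]), array([560. , 165.7]), array([542.4, 167.8]), array([545.3, 213.5])]
```

View pics/crop1.png

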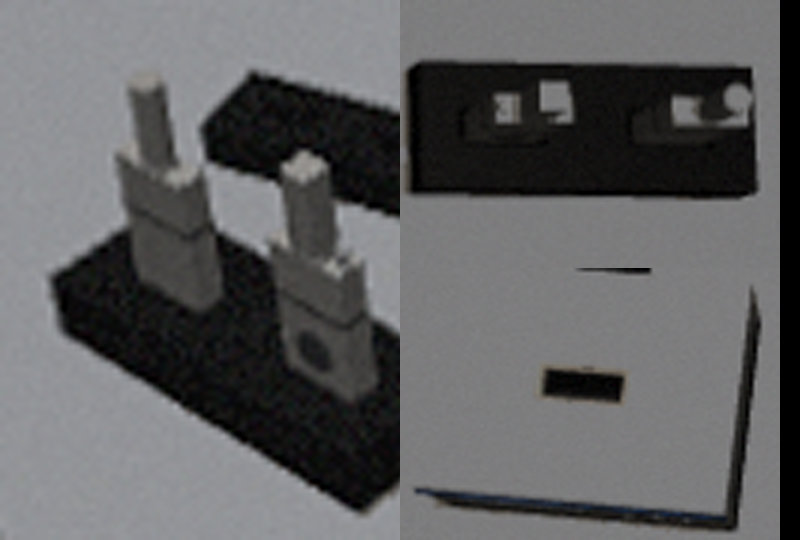

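Three things in the large rack view could be confused. The stem at scene (233,188) / top (440,262) is square, and its plate carries a round dark sample facing away from the robot, so it is the holder meant. The one at scene (206,172) has a round stem, so it is the blank. The rack at (240,165) is smaller, so it is the look-alike. I'll go over the hatch first and measure it from close by.

```bash
python3 -m handwheel '-1 -1 -0.5 0 0 0.3 1;-1 -1 -0.5 0 0 0.3 1;-1 -1 -0.5 0 0 0.3 1;-1 -1 -0.5 0 0 0.3 1;-1 -1 -0.5 0 0 0.3 1;-1 -1 -0.5 0 0 0.3 1;-1 -1 -0.5 0 0 0.3 1;-1 -1 -0.5 0 0 0.3 1'
python3 -m handwheel '-0.5 1 0 0 0 0.106 1;-0.5 1 0 0 0 0.106 1;-0.5 1 0 0 0 0.106 1;-0.5 1 0 0 0 0.106 1'
python3 -m handwheel '-1 1 0 0 0 0 1;-1 1 0 0 0 0 1;-1 1 0 0 0 0 1;-1 1 0 0 0 0 1'
python3 -m handwheel '-0.7 0.6 0 0 0 0 1;-0.7 0.6 0 0 0 0 1;-0.7 0.6 0 0 0 0 1;-0.7 0.6 0 0 0 0 1;-0.7 0.6 0 0 0 0 1'
python3 - <<'E'
from h import *
import pickle
np.set_printoptions(precision=3,suppress=True)
o=bot.get_obs(); print({k:np.round(o[k],3) for k in ("time","tool_pos","tcp_rot")})
p=viewer.capture("wrist"); save(p,"w1"); pickle.dump(p,open("w1.pkl","wb"))
print(np.array(p["T"]),p["fov_y"],p["dist_coeffs"])
print(proj(p,[552.6,189.6,120]))
E
```

```text
time: 1.67
tool_pos: [226.1, 373.4, 277.0]
tcp_rot: [3.141, -0.0, 1.879]
contact_force: [0.9, -0.2, -0.0]
grip_width: 92.1
finger_force: 0.0
time: 2.0
tool_pos: [341.1, 356.2, 276.3]
tcp_rot: [3.14, 0.0, 1.545]
contact_force: [-0.2, -1.0, -0.9]
grip_width: 92.1
finger_force: 0.0
time: 2.33
tool_pos: [437.2, 252.4, 276.6]
tcp_rot: [3.141, 0.001, 1.552]
contact_force: [-0.1, -0.1, -0.6]
grip_width: 91.6
finger_force: 0.0
time: 2.75
tool_pos: [493.1, 184.5, 276.5]
tcp_rot: [-3.141, -0.001, 1.552]
contact_force: [-0.1, 0.2, 0.3]
grip_width: 92.1
finger_force: 0.0
{'time': np.float64(2.75), 'tool_pos': array([493.066, 184.528, 276.536]), 'tcp_rot': array([-3.141, -0.001,  1.552])}
[[  1.     -0.018  -0.006 495.305]
 [ -0.018  -0.96   -0.28  261.05 ]
 [ -0.001   0.28   -0.96  435.033]
 [  0.      0.      0.      1.   ]] 60.199255972971955 [-0.044  0.     0.     0.     0.   ]
[[397.758 215.979]]
```

View pics/w1.png

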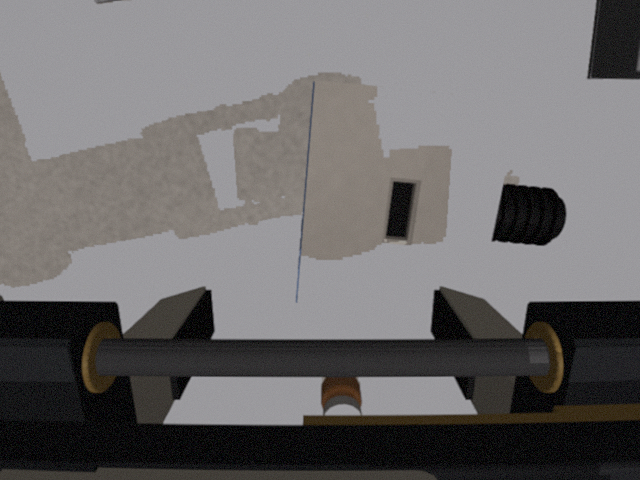

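Run:
```python
from h import *
import pickle
p=pickle.load(open("w1.pkl","rb"))
f=p["frame"]
c=cv2.resize(f[165:255,375:435],None,fx=6,fy=6,interpolation=cv2.INTER_CUBIC)
cv2.imwrite("pics/crop2.png",c[...,::-1])
g=f[...,:].mean(2)
m=(g<45).astype(np.uint8); m[:, :375]=0; m[:,435:]=0; m[:165]=0; m[255:]=0
cn=max(cv2.findContours(m,0,1)[0],key=cv2.contourArea)
b=cv2.boxPoints(cv2.minAreaRect(cn)); print("dark",b.round(1).tolist())
for z in (108,117,120): print(z,[ray(p,u,z)[:2].round(1).tolist() for u in b], ray(p,b.mean(0),z).round(1))
# blue edge
d=f.astype(int); e=(d[...,2]-d[...,0]>30); ys,xs=np.nonzero(e); k=(xs>285)&(xs<325); 
P=np.array([ray(p,(x,y),120)[:2] for x,y in zip(xs[k],ys[k])]); 
print(k.sum(),P[:,1].min(),P[:,1].max()); s,i=np.polyfit(P[:,1],P[:,0],1); print("edge yaw deg",-np.degrees(np.arctan(s)),"x at y=189.6",s*189.6+i)
for y in (185,200,215,230): print(y,g[y,378:428].round().astype(int).tolist())
```

```text
dark [[385.8999938964844, 234.89999389648438], [393.3999938964844, 180.6999969482422], [413.3999938964844, 183.5], [405.8999938964844, 237.6999969482422]]
108 [[545.5, 171.2], [550.5, 215.5], [566.4, 213.0], [562.1, 168.5]] [556.1 192.5 108. ]
117 [[544.2, 173.7], [549.0, 216.7], [564.5, 214.3], [560.2, 171.1]] [554.5 194.3 117. ]
120 [[543.7, 174.5], [548.5, 217.2], [563.8, 214.8], [559.6, 171.9]] [553.9 195.  120. ]
33 120.91249881232139 164.0803656485262
edge yaw deg -6.442371072345989 x at y=189.6 478.45903875628414
185 [127, 127, 127, 125, 129, 126, 128, 129, 126, 129, 128, 115, 112, 111, 90, 42, 19, 13, 14, 17, 11, 2, 22, 24, 10, 10, 14, 26, 0, 13, 17, 18, 19, 3, 24, 39, 56, 70, 89, 105, 105, 101, 111, 123, 125, 125, 122, 125, 129, 124]
200 [125, 125, 122, 126, 126, 126, 126, 125, 124, 118, 110, 105, 84, 41, 14, 11, 7, 23, 8, 15, 25, 9, 23, 10, 6, 26, 15, 23, 25, 22, 0, 7, 26, 51, 67, 82, 102, 101, 100, 111, 112, 122, 126, 127, 123, 125, 127, 124, 121, 124]
215 [124, 125, 125, 128, 129, 125, 127, 120, 109, 97, 78, 34, 11, 13, 13, 25, 1, 14, 15, 13, 23, 25, 3, 27, 2, 12, 0, 19, 25, 22, 41, 50, 65, 84, 101, 101, 96, 103, 114, 122, 125, 120, 126, 125, 119, 120, 122, 121, 124, 124]
230 [124, 126, 127, 125, 124, 116, 113, 101, 81, 36, 18, 8, 15, 23, 18, 4, 21, 16, 19, 2, 22, 0, 19, 19, 20, 6, 23, 23, 41, 59, 70, 90, 105, 104, 105, 108, 121, 128, 124, 121, 123, 122, 125, 121, 121, 122, 122, 123, 122, 122]
```

View pics/crop2.png

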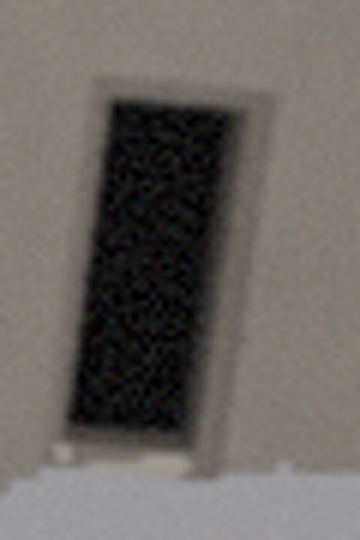

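The crop shows the outer mouth of the hatch with corners at about (391,178), (420.5,180.5), (412,244) and (383.5,242.5), turned a few degrees.

Run:
```python
from h import *
import pickle
from scipy.optimize import least_squares
p=pickle.load(open("w1.pkl","rb"))
q=np.array([(391.2,178.3),(420.5,180.5),(412,244),(383.5,242.5)])
# model corners: outer mouth 24x52
m=np.array([(-12,26),(12,26),(12,-26),(-12,-26)])
def X(v):
    c,s=np.cos(v[2]),np.sin(v[2]); return np.c_[m@np.array([[c,s],[-s,c]])+v[:2],np.full(4,120.)]
r=least_squares(lambda v:(proj(p,X(v))-q).ravel(),[552,190,-.08],x_scale=[1,1,.01]); print(r.x,np.degrees(r.x[2]),r.fun.round(1))
P=pickle.load(open("P.pkl","rb"))
print("top pred",proj(P["top"],[*r.x[:2],120]),"scene",proj(P["scene"],[*r.x[:2],120]))
# barrel axis direction from mask in wrist: end cap centres at z=80
mk=viewer
g=p["frame"].mean(2); M=(g<60).astype(np.uint8); M[:, :485]=0; M[:,575:]=0; M[:170]=0; M[260:]=0
b=cv2.boxPoints(cv2.minAreaRect(np.argwhere(M)[:,::-1].astype(np.float32))); print([ray(p,u,80)[:2].round(1) for u in b])
```

```text
[ 5.55621658e+02  1.92652404e+02 -8.84894734e-02] -5.070073356016325 [-0.9 -0.8  1.  -0.7  0.7  1.1 -0.7  0.6]
top pred [[241.62039123 248.15104372]] scene [[365.59438569 258.51916751]]
[array([645.5, 157. ]), array([646.1, 208.7]), array([708.8, 201.4]), array([710.7, 148.7])]
```

```bash
python3 -m handwheel '-1 0.3 0 0 0 0 1;-1 0.3 0 0 0 0 1;-1 0.3 0 0 0 0 1'
python3 -m handwheel '-1 0 0 0 0 0 1;-1 0 0 0 0 0 1;-1 0 0 0 0 0 1'
python3 -m handwheel '-1 0 0 0 0 0 1;-1 0 0 0 0 0 1;-1 0 0 0 0 0 1'
python3 -m handwheel '-1 0 0 0 0 0 1;-1 0 0 0 0 0 1;-1 0 0 0 0 0 1'
python3 -m handwheel '-0.6 0 0 0 0 0 1;-0.6 0 0 0 0 0 1;-0.6 0 0 0 0 0 1;-0.6 0 0 0 0 0 1;-0.6 0 0 0 0 0 1' | tail -6
python3 - <<'E'
from h import *
import pickle
p=viewer.capture("wrist"); save(p,"w2"); pickle.dump(p,open("w2.pkl","wb"))
for n in ("holder","blank"):
  for r in viewer.recognise(n,p)[:3]: print(n,round(r["score"],2),np.round(r["centre"]))
print(proj(p,[[519,-246,150],[519,-246,105]]))
E
```

```text
time: 3.05
tool_pos: [521.6, 82.9, 276.9]
tcp_rot: [3.141, 0.001, 1.556]
contact_force: [-0.4, -0.7, -1.2]
grip_width: 91.8
finger_force: 0.0
time: 3.3
tool_pos: [519.3, -18.2, 276.9]
tcp_rot: [-3.142, 0.001, 1.554]
contact_force: [0.9, 0.5, 0.4]
grip_width: 91.7
finger_force: 0.0
time: 3.55
tool_pos: [517.8, -118.3, 276.9]
tcp_rot: [3.141, 0.001, 1.554]
contact_force: [-0.6, 0.0, -0.3]
grip_width: 91.9
finger_force: 0.0
time: 3.8
tool_pos: [516.3, -218.4, 276.7]
tcp_rot: [3.141, 0.001, 1.553]
contact_force: [-0.9, -0.2, -0.4]
grip_width: 91.9
finger_force: 0.0
time: 4.22
tool_pos: [515.8, -274.0, 276.8]
tcp_rot: [3.142, -0.001, 1.555]
contact_force: [-0.4, -0.5, 1.0]
grip_width: 91.7
finger_force: 0.0
holder 0.72 [330. 182.]
blank 0.83 [328. 292.]
[[325.08622941 194.56232176]
 [324.69904652 185.08850137]]
```

View pics/w2.png

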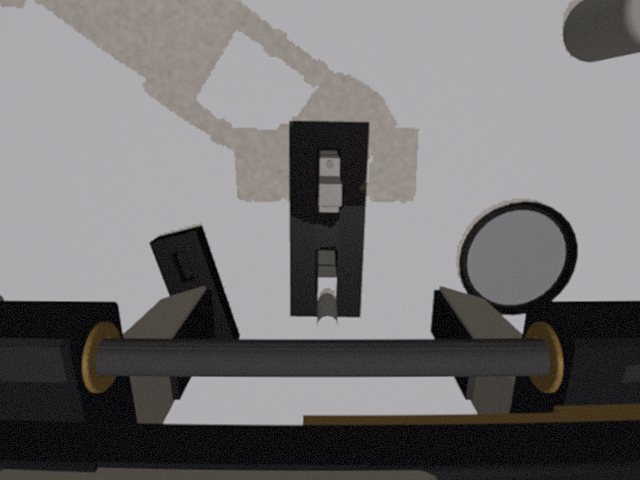

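The square stem's top shows at about (330,193), with the stud beyond it at (329,163) on the +y side, and the blank is at (327,290). I'll enlarge to measure.

Run:
```python
from h import *
import pickle
p=pickle.load(open("w2.pkl","rb"))
c=cv2.resize(p["frame"][140:230,285:375],None,fx=6,fy=6,interpolation=cv2.INTER_CUBIC)
c=cv2.convertScaleAbs(c,alpha=1.6); cv2.imwrite("pics/crop3.png",c[...,::-1])
for r in [(290,122),(369,122),(290.5,316),(360.5,316.5)]: print(ray(p,r,35)[:2])
```

```text
[ 487.76997226 -196.7474773 ]
[ 561.39440577 -197.86014184]
[ 480.95943569 -395.08577251]
[ 555.44511272 -396.84864909]
```

View pics/crop3.png

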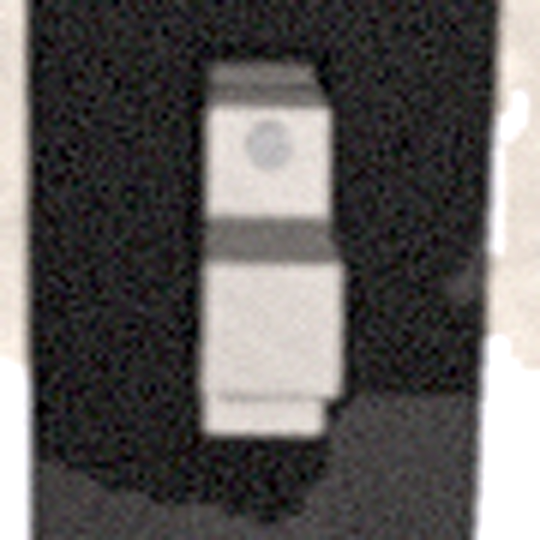

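Run:
```python
from h import *
import pickle
p=pickle.load(open("w2.pkl","rb"))
U=lambda a,b:(285+(a-2.5)/6,140+(b-2.5)/6)
print("stem",ray(p,U(272.5,330.5),150), "plate centre-ish",ray(p,U(267,270),105))
print([ray(p,U(*q),105)[:2].round(1) for q in ((207,105),(330,105),(203,437),(325,437))])
print(bot.get_obs()["tool_pos"],bot.get_obs()["tcp_rot"])
```

```text
stem [ 522.41320525 -246.12591447  150.        ] plate centre-ish [ 522.50918895 -245.64929463  105.        ]
[array([ 514.9, -223.9]), array([ 531. , -224.1]), array([ 513.6, -268.2]), array([ 530.1, -268.5])]
[ 515.85167022 -274.32869986  277.05956187] [ 3.14120007e+00 -1.92377272e-04  1.55559150e+00]
```

```bash
python3 -m handwheel '0.282 0.062 0.2 0 0 0.003 1;0.282 0.062 1 0 0 0.003 1;0.282 0.062 1 0 0 0.003 1;0.282 0.062 1 0 0 0.003 1;0.282 0.062 1 0 0 0.003 1'
python3 -m handwheel '0 0 0.62 0 0 0 1;0 0 0.62 0 0 0 1;0 0 0.62 0 0 0 1;0 0 0.62 0 0 0 1'
python3 -m handwheel '0 0 0 0 0 0 -1;0 0 0 0 0 0 -1;0 0 0 0 0 0 -1;0 0 0 0 0 0 -1;0 0 0 0 0 0 -1;0 0 0 0 0 0 -1;0 0 0 0 0 0 -1;0 0 0 0 0 0 -1'
```

```text
time: 4.78
tool_pos: [521.6, -246.7, 176.0]
tcp_rot: [-3.138, -0.002, 1.545]
contact_force: [0.2, -0.2, -0.1]
grip_width: 91.8
finger_force: 0.0
time: 5.12
tool_pos: [523.2, -248.6, 116.8]
tcp_rot: [3.14, 0.001, 1.544]
contact_force: [0.0, -0.2, 0.2]
grip_width: 91.8
finger_force: 0.0
time: 5.78
tool_pos: [522.1, -248.0, 114.7]
tcp_rot: [-3.142, -0.0, 1.544]
contact_force: [-0.1, 0.1, -0.9]
grip_width: 43.2
finger_force: 0.0
```

```bash
python3 -m handwheel '0 0 0 0 0 0 -1;0 0 0 0 0 0 -1;0 0 0 0 0 0 -1;0 0 0 0 0 0 -1;0 0 0 0 0 0 -1;0 0 0 0 0 0 -1;0 0 0 0 0 0 -1;0 0 0 0 0 0 -1'
python3 -m handwheel '0 0 -0.1 0 0 0 -1;0 0 -0.2 0 0 0 -1;0 0 -0.4 0 0 0 -1;0 0 -0.6 0 0 0 -1;0 0 -0.8 0 0 0 -1;0 0 -1 0 0 0 -1;0 0 -1 0 0 0 -1;0 0 -1 0 0 0 -1'
```

```text
time: 6.45
tool_pos: [522.1, -248.0, 114.6]
tcp_rot: [-3.141, -0.0, 1.544]
contact_force: [-0.3, -0.2, 0.3]
grip_width: 15.5
finger_force: 30.0
time: 7.12
tool_pos: [522.6, -248.3, 216.1]
tcp_rot: [3.139, 0.002, 1.544]
contact_force: [0.1, -0.5, -2.3]
grip_width: 15.7
finger_force: 30.0
```

```bash
python3 -m handwheel '0.3 0.1 -0.35 0 0 0 -1;0.6 0.1 -0.35 0 0 0 -1;1 0.1 -0.35 0 0 0.019 -1;1 0.1 -0.35 0 0 0.019 -1;1 0.1 -0.35 0 0 0.019 -1'
python3 -m handwheel '0.4 0 0 0 0 0 -1;0.8 0 0 0 0 0 -1;1 0 0 0 0 0 -1;1 0 0 0 0 0 -1'
python3 -m handwheel '0.4 0 0 0 0 0 -1;0.8 0 0 0 0 0 -1;1 0 0 0 0 0 -1;1 0 0 0 0 0 -1'
python3 -m handwheel '0.4 0 0 0 0 0 -1;0.8 0 0 0 0 0 -1;1 0 0 0 0 0 -1;1 0 0 0 0 0 -1;1 0 0 0 0 0 -1' |head -3
python3 - <<'E'
from h import *
o=bot.get_obs(); print(o["tool_pos"],o["tcp_rot"])
E
```

```text
time: 7.53
tool_pos: [534.3, -146.2, 248.5]
tcp_rot: [-3.139, -0.001, 1.488]
contact_force: [-0.7, -0.3, -2.8]
grip_width: 15.6
finger_force: 30.0
time: 7.87
tool_pos: [543.2, -45.8, 248.5]
tcp_rot: [-3.139, -0.002, 1.488]
contact_force: [-0.3, -0.1, -1.5]
grip_width: 15.6
finger_force: 30.0
time: 8.2
tool_pos: [552.1, 53.2, 248.5]
tcp_rot: [-3.14, -0.001, 1.487]
contact_force: [-0.7, 0.7, -1.8]
grip_width: 15.4
finger_force: 30.0
time: 8.62
tool_pos: [561.0, 149.5, 248.6]
tcp_rot: [-3.14, 0.001, 1.485]
[560.95285539 149.52399936 248.55283346] [-3.14010150e+00  1.41927159e-03  1.48513831e+00]
```

Run:
```python
from h import *
import pickle
p=viewer.capture("wrist"); save(p,"w3"); pickle.dump(p,open("w3.pkl","wb"))
c=cv2.resize(p["frame"][110:430,180:480],None,fx=1.85,fy=1.85,interpolation=cv2.INTER_CUBIC)
c=cv2.convertScaleAbs(c,alpha=1.5); cv2.imwrite("pics/crop4.png",c[...,::-1])
```

```text
(no output)
```

View pics/crop4.png

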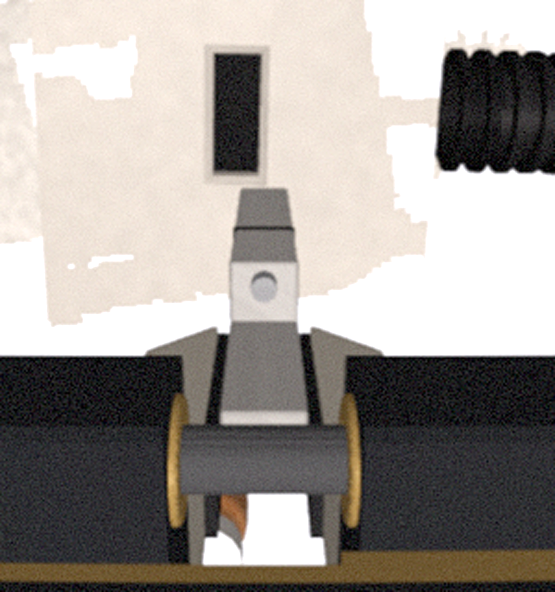

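The wrist view shows the holder's lower +y edge at crop (243–287,189), the line, the stud, and the hatch mouth centred at crop (236,114).

Run:
```python
from h import *
import pickle
p=pickle.load(open("w3.pkl","rb"))
U=lambda a,b:(180+a/1.85-.25,110+b/1.85-.25)
for n,q,z in (("mouth",[(206,46),(270,46),(265,183),(203,182)],120),("bottom edge",[(243,189),(287,189)],153.9),("plate top +y edge",[(231,262),(297,262)],238.9),("stem top",[(221,411),(308,411)],283.9)):
    r=np.array([ray(p,U(*u),z)[:2] for u in q]); print(n,r.round(1).tolist(),r.mean(0).round(1))
print(bot.get_obs()["tool_pos"])
```

```text
mouth [[546.4, 219.3], [569.6, 217.3], [563.5, 166.8], [540.0, 169.3]] [554.9 193.2]
bottom edge [[556.5, 172.4], [571.3, 171.2]] [563.9 171.8]
plate top +y edge [[556.2, 173.6], [571.3, 172.3]] [563.7 173. ]
stem top [[554.9, 159.9], [570.4, 158.6]] [562.7 159.3]
[560.92754839 148.82121971 248.7793301 ]
```

```bash
python3 -m handwheel '0.2 -0.106 0 0 0 0.007 -1;0.416 -0.106 0 0 0 0.007 -1;0.416 -0.106 0 0 0 0.007 -1;0.416 -0.106 0.25 0 0 0.007 -1;0.416 -0.106 0.25 0 0 0.007 -1;0.416 -0.106 0.25 0 0 0.007 -1;0.416 -0.106 0.25 0 0 0.007 -1;0.416 -0.106 0.25 0 0 0.007 -1'
python3 - <<'E'
from h import *
import pickle
p=viewer.capture("wrist"); s=viewer.capture("scene"); pickle.dump((p,s),open("w4.pkl","wb"))
c=cv2.resize(p["frame"][140:260,260:400],(467,400),interpolation=cv2.INTER_CUBIC)
d=cv2.resize(s["frame"][195:315,315:415],(333,400),interpolation=cv2.INTER_CUBIC)
cv2.imwrite("pics/crop5.png",cv2.convertScaleAbs(np.hstack([c,d]),alpha=1.5)[...,::-1])
print(bot.get_obs()["tool_pos"],bot.get_obs()["tcp_rot"])
E
```

```text
time: 9.33
tool_pos: [554.5, 192.0, 225.8]
tcp_rot: [3.14, -0.0, 1.461]
contact_force: [0.2, 0.9, -1.7]
grip_width: 15.6
finger_force: 30.0
[554.3358471  192.47773621 225.71143653] [ 3.14004431e+00 -4.97325141e-04  1.46157634e+00]
```

View pics/crop5.png

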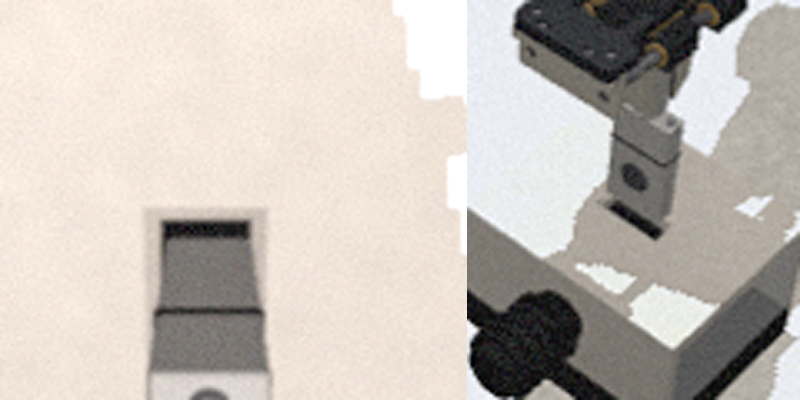

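The left half shows the holder's lower edge (about 161–253 at row 240) centred within the mouth (144–268, far edge at row 208). The scene half shows it upright above the slot with the round sample facing the barrel.

Run:
```python
from h import *
import pickle
p,s=pickle.load(open("w4.pkl","rb"))
U=lambda a,b:(260+a*.3-.4,140+b*.3-.4)
for n,q,z in (("mouth far",[(144,208),(268,208)],120),("slot far",[(163,221),(249,221)],117),("bottom edge",[(161,240),(254,240)],131.1)):
    r=np.array([ray(p,U(*u),z)[:2] for u in q]); print(n,r.round(1).tolist(),r.mean(0).round(1))
g=p["frame"].mean(2)
print(g[196:222,322].round().astype(int).tolist()); print(g[208:216,300:345].round().astype(int)[::3].tolist())
```

```text
mouth far [[545.8, 219.9], [569.7, 217.3]] [557.7 218.6]
slot far [[549.0, 216.4], [565.8, 214.5]] [557.4 215.5]
bottom edge [[548.9, 215.6], [566.2, 213.7]] [557.6 214.6]
[154, 150, 152, 155, 157, 153, 141, 131, 132, 114, 56, 23, 19, 21, 24, 55, 68, 80, 80, 85, 81, 76, 73, 79, 79, 79]
[[155, 153, 150, 143, 134, 133, 134, 123, 84, 39, 5, 21, 12, 17, 26, 13, 6, 28, 8, 17, 20, 2, 19, 2, 32, 20, 23, 18, 17, 19, 18, 24, 18, 20, 58, 99, 127, 128, 127, 134, 144, 151, 156, 153, 150], [156, 156, 151, 142, 138, 135, 134, 123, 83, 38, 30, 50, 56, 47, 59, 56, 50, 52, 56, 53, 55, 54, 55, 53, 54, 50, 60, 51, 53, 53, 53, 51, 55, 41, 67, 100, 129, 128, 125, 131, 146, 153, 152, 155, 154], [156, 157, 149, 142, 134, 133, 131, 121, 82, 57, 74, 81, 78, 83, 79, 79, 77, 75, 82, 78, 81, 80, 80, 81, 80, 80, 81, 79, 77, 81, 77, 75, 74, 75, 76, 99, 120, 125, 128, 135, 147, 154, 157, 154, 153]]
```

The fit is within a few tenths of a millimetre, so I'll lower gently.

```bash
python3 -m handwheel '0 0 0.04 0 0 0 -1;0 0 0.08 0 0 0 -1;0 0 0.12 0 0 0 -1;0 0 0.16 0 0 0 -1;0 0 0.2 0 0 0 -1;0 0 0.2 0 0 0 -1'
```

```text
time: 9.93
tool_pos: [553.3, 192.8, 203.5]
tcp_rot: [-3.14, 0.001, 1.462]
contact_force: [-0.1, -0.7, -2.6]
grip_width: 16.1
finger_force: 30.0
```

```bash
python3 -m handwheel '0 0 0.04 0 0 0 -1;0 0 0.08 0 0 0 -1;0 0 0.12 0 0 0 -1;0 0 0.16 0 0 0 -1;0 0 0.2 0 0 0 -1;0 0 0.24 0 0 0 -1;0 0 0.24 0 0 0 -1' 
python3 -m handwheel '0 0 0.04 0 0 0 -1;0 0 0.08 0 0 0 -1;0 0 0.12 0 0 0 -1;0 0 0.16 0 0 0 -1;0 0 0.2 0 0 0 -1;0 0 0.2 0 0 0 -1;0 0 0.2 0 0 0 -1'
python3 - <<'E'
from h import *
import pickle
p=viewer.capture("wrist"); s=viewer.capture("scene"); pickle.dump((p,s),open("w5.pkl","wb"))
c=cv2.resize(p["frame"][160:340,220:430],(467,400),interpolation=cv2.INTER_CUBIC)
d=cv2.resize(s["frame"][205:325,315:415],(333,400),interpolation=cv2.INTER_CUBIC)
cv2.imwrite("pics/crop6.png",cv2.convertScaleAbs(np.hstack([c,d]),alpha=1.5)[...,::-1])
print(bot.get_obs()["tool_pos"],bot.get_obs()["tcp_rot"])
E
```

```text
time: 10.52
tool_pos: [553.4, 192.8, 179.6]
tcp_rot: [-3.14, 0.0, 1.462]
contact_force: [-0.0, -2.1, -3.3]
grip_width: 15.9
finger_force: 30.0
time: 11.1
tool_pos: [553.5, 192.8, 159.9]
tcp_rot: [-3.14, 0.0, 1.462]
contact_force: [0.1, -3.1, -5.1]
grip_width: 15.8
finger_force: 30.0
[553.43700653 192.76479458 160.13414658] [-3.14029932e+00  5.19675372e-04  1.46224184e+00]
```

View pics/crop6.png

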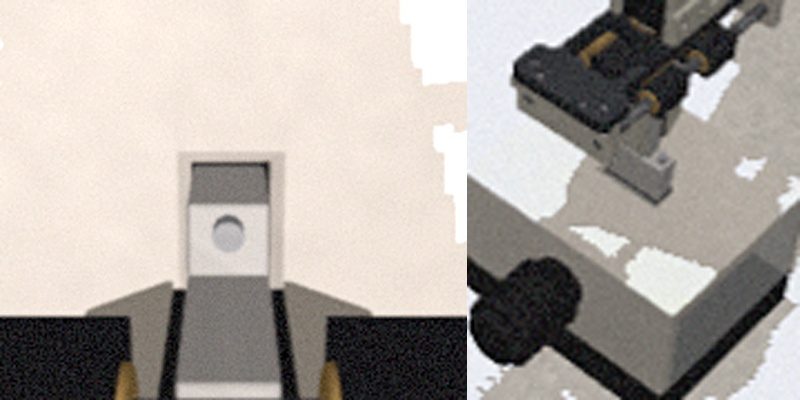

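The scribed line is level with the hatch top, the round sample faces the barrel, and there are only a few newtons of force. I'll hold it there, then lift out.

```bash
for i in 1 2; do python3 -m handwheel '0 0 0 0 0 0 -1;0 0 0 0 0 0 -1;0 0 0 0 0 0 -1;0 0 0 0 0 0 -1;0 0 0 0 0 0 -1;0 0 0 0 0 0 -1;0 0 0 0 0 0 -1;0 0 0 0 0 0 -1'; done
python3 -m handwheel '0 0 -0.06 0 0 0 -1;0 0 -0.15 0 0 0 -1;0 0 -0.25 0 0 0 -1;0 0 -0.35 0 0 0 -1;0 0 -0.45 0 0 0 -1;0 0 -0.55 0 0 0 -1;0 0 -0.65 0 0 0 -1;0 0 -0.75 0 0 0 -1'
python3 -m handwheel '0 0 -0.12 0 0 0 -1;0 0 -0.22 0 0 0 -1;0 0 -0.22 0 0 0 -1;0 0 -0.22 0 0 0 -1;0 0 -0.22 0 0 0 -1'
```

```text
time: 11.87
tool_pos: [553.5, 192.8, 160.6]
tcp_rot: [-3.141, 0.0, 1.462]
contact_force: [-1.6, -4.5, -5.7]
grip_width: 16.0
finger_force: 30.0
time: 12.53
tool_pos: [553.5, 192.8, 160.6]
tcp_rot: [-3.141, 0.0, 1.462]
contact_force: [-1.7, -5.6, -5.6]
grip_width: 15.9
finger_force: 30.0
time: 13.2
tool_pos: [554.3, 193.8, 237.7]
tcp_rot: [3.139, -0.002, 1.462]
contact_force: [-0.0, 0.1, -1.3]
grip_width: 15.4
finger_force: 30.0
time: 13.62
tool_pos: [553.6, 193.0, 257.3]
tcp_rot: [-3.141, -0.0, 1.462]
contact_force: [-0.1, -0.2, -1.7]
grip_width: 16.1
finger_force: 30.0
```

```bash
for i in 1; do
python3 -m handwheel '0 0 0 0 0 -0.25 -1;0 0 0 0 0 -0.25 -1;0 0 0 0 0 -0.25 -1;0 0 0 0 0 -0.25 -1;0 0 0 0 0 -0.25 -1;0 0 0 0 0 -0.25 -1;0 0 0 0 0 -0.25 -1;0 0 0 0 0 -0.25 -1'
python3 -m handwheel '0 0 0 0 0 -0.25 -1;0 0 0 0 0 -0.25 -1;0 0 0 0 0 -0.25 -1;0 0 0 0 0 -0.25 -1;0 0 0 0 0 -0.25 -1;0 0 0 0 0 -0.25 -1;0 0 0 0 0 -0.25 -1;0 0 0 0 0 -0.25 -1'
python3 -m handwheel '0 0 0 0 0 -0.25 -1;0 0 0 0 0 -0.25 -1;0 0 0 0 0 -0.25 -1;0 0 0 0 0 -0.25 -1;0 0 0 0 0 -0.25 -1;0 0 0 0 0 -0.25 -1;0 0 0 0 0 -0.25 -1;0 0 0 0 0 -0.25 -1'
python3 -m handwheel '0 0 0 0 0 -0.25 -1;0 0 0 0 0 -0.25 -1;0 0 0 0 0 -0.25 -1;0 0 0 0 0 -0.25 -1;0 0 0 0 0 -0.25 -1;0 0 0 0 0 -0.25 -1;0 0 0 0 0 -0.25 -1;0 0 0 0 0 -0.25 -1'; done
python3 - <<'E'
from h import *
print(bot.get_obs()["joint_positions"])
E
```

```text
time: 14.28
tool_pos: [553.5, 192.9, 256.8]
tcp_rot: [-3.14, -0.001, 2.249]
contact_force: [-0.2, -0.4, -1.8]
grip_width: 16.0
finger_force: 30.0
time: 14.95
tool_pos: [553.6, 192.9, 257.1]
tcp_rot: [-3.141, -0.001, 3.033]
contact_force: [-0.2, 0.2, -2.5]
grip_width: 15.6
finger_force: 30.0
time: 15.62
tool_pos: [553.6, 192.9, 257.3]
tcp_rot: [3.141, -0.001, -2.466]
contact_force: [0.9, -0.5, -1.9]
grip_width: 15.4
finger_force: 30.0
time: 16.28
tool_pos: [553.7, 192.9, 257.4]
tcp_rot: [3.141, 0.0, -1.682]
contact_force: [0.4, -0.1, -2.4]
grip_width: 16.1
finger_force: 30.0
[ 2.04511508e-01  4.36635476e-01  1.29335121e+00  1.51488361e-04
  1.41204224e+00 -2.82628308e+00]
```

```bash
python3 -m handwheel '-0.03 0 0.1 0 0 0 -1;-0.03 0 0.2 0 0 0 -1;-0.03 0 0.31 0 0 0 -1;-0.03 0 0.31 0 0 0 -1;-0.03 0 0.31 0 0 0 -1;-0.03 0 0.31 0 0 0 -1' | head -3
cat > prof.py <<'E'
from h import *
import pickle
p=viewer.capture("wrist"); save(p,"w6"); pickle.dump(p,open("w6.pkl","wb"))
print(bot.get_obs()["tool_pos"],bot.get_obs()["tcp_rot"])
g=cv2.GaussianBlur(p["frame"].mean(2),(3,1),0)
print("slot -y end, predicted",proj(p,[552.3,170.2,117]))
print("col",g[195:225,316:326].mean(1).round().astype(int).tolist())
for r in range(203,216,2): print(r,g[r-1:r+2,292:350].mean(0).round().astype(int).tolist())
E
python3 prof.py
python3 - <<'E'
from h import *
import pickle
p,_=pickle.load(open("w4.pkl","rb")); g=cv2.GaussianBlur(p["frame"].mean(2),(3,1),0)
print("old col",g[195:225,316:326].mean(1).round().astype(int).tolist())
for r in range(203,216,2): print(r,g[r-1:r+2,292:350].mean(0).round().astype(int).tolist())
E
```

```text
time: 16.78
tool_pos: [554.2, 196.0, 226.7]
tcp_rot: [3.142, 0.0, -1.68]
[554.38188502 195.96981626 227.05450779] [-3.14093488e+00  3.18909755e-04 -1.68002571e+00]
slot -y end, predicted [[321.7990579  199.63879783]]
col [148, 135, 127, 128, 123, 75, 27, 20, 21, 23, 24, 21, 22, 21, 18, 27, 52, 74, 78, 78, 77, 77, 77, 77, 78, 77, 77, 77, 78, 77]
203 [148, 149, 149, 150, 150, 150, 150, 150, 150, 150, 148, 142, 131, 124, 124, 122, 103, 65, 32, 21, 21, 22, 22, 21, 21, 22, 23, 24, 22, 20, 19, 21, 21, 20, 19, 18, 21, 23, 21, 20, 19, 21, 38, 72, 106, 124, 128, 130, 136, 144, 149, 150, 149, 149, 150, 151, 150, 149]
205 [149, 149, 150, 150, 150, 150, 150, 149, 150, 151, 148, 142, 132, 124, 124, 122, 102, 66, 34, 23, 20, 19, 21, 21, 21, 22, 23, 25, 25, 22, 20, 22, 23, 23, 22, 22, 23, 22, 22, 24, 21, 21, 39, 75, 108, 124, 128, 131, 136, 143, 148, 149, 149, 150, 150, 150, 150, 150]
207 [148, 148, 148, 148, 148, 149, 150, 150, 150, 150, 149, 143, 132, 124, 124, 122, 102, 64, 34, 24, 21, 20, 20, 20, 19, 20, 21, 23, 23, 21, 20, 21, 21, 23, 21, 19, 21, 23, 24, 23, 21, 21, 40, 79, 113, 127, 129, 130,
[... 2486 characters left out ...]
50, 51, 53, 54, 53, 52, 52, 52, 52, 51, 50, 50, 51, 53, 54, 52, 52, 51, 51, 51, 49, 53, 72, 99, 120, 127, 128, 134, 144, 151, 153, 154, 153, 153, 153, 153, 153, 153]
213 [154, 154, 154, 155, 155, 155, 154, 154, 155, 154, 150, 142, 135, 133, 130, 115, 83, 63, 68, 76, 78, 79, 79, 78, 78, 79, 79, 79, 79, 78, 77, 77, 78, 79, 79, 79, 79, 79, 78, 75, 74, 77, 85, 102, 119, 126, 129, 136, 146, 153, 154, 154, 153, 153, 154, 154, 154, 154]
215 [153, 153, 153, 153, 154, 154, 153, 154, 155, 154, 150, 142, 137, 134, 130, 114, 86, 69, 72, 77, 79, 80, 79, 78, 79, 80, 80, 80, 80, 80, 81, 81, 81, 80, 80, 79, 79, 79, 78, 77, 77, 77, 81, 95, 113, 124, 129, 137, 147, 153, 155, 155, 155, 154, 154, 154, 153, 153]
```

```bash
python3 -m handwheel '0.031 0 0 0 0 0 -1;0.031 0 0 0 0 0 -1;0.031 0 0 0 0 0 -1;0.031 0 0 0 0 0 -1' | head -3
python3 prof.py | head -3
python3 - <<'E'
from h import *
import pickle
p=pickle.load(open("w6.pkl","rb"))
for a,b,n in ((208,211,"old w4"),): pass
g=p["frame"].astype(float).mean(2)[:,316:326].mean(1)
u=195+np.interp(-90,-g[195:210],np.arange(15)) if False else next(r for r in range(195,220) if g[r]<90)
v=next(r for r in range(u+2,230) if g[r]>50)
z=bot.get_obs()["tool_pos"][2]-94.6
print(u,v,"slot y",ray(p,(321,u-.3),117)[1],"edge y",ray(p,(321,v-.2),z)[1])
q,_=pickle.load(open("w4.pkl","rb")); print("old",ray(q,(321,205.5),117)[1],ray(q,(321,210.8),131.1)[1])
E
```

```text
time: 17.17
tool_pos: [553.9, 192.7, 227.0]
tcp_rot: [-3.141, 0.0, -1.68]
[553.85246067 192.79214861 226.9323509 ] [-3.14122998e+00  2.29812026e-04 -1.67955502e+00]
slot -y end, predicted [[321.98258759 204.35694621]]
col [148, 149, 148, 149, 150, 146, 135, 129, 125, 107, 58, 21, 18, 22, 21, 24, 54, 74, 79, 77, 78, 77, 77, 77, 76, 79, 77, 77, 77, 77]
205 211 slot y 170.35768241924924 edge y 171.20763332815534
old 215.7578475093135 215.1873015617012
```

Gaps are about 0.9 mm at the slot's end, close to the ideal 1 mm, so I'll lower.

```bash
python3 -m handwheel '0 0 0.04 0 0 0 -1;0 0 0.08 0 0 0 -1;0 0 0.12 0 0 0 -1;0 0 0.16 0 0 0 -1;0 0 0.2 0 0 0 -1;0 0 0.23 0 0 0 -1;0 0 0.23 0 0 0 -1'
```

```text
time: 17.8
tool_pos: [553.4, 192.8, 202.7]
tcp_rot: [3.14, -0.0, -1.679]
contact_force: [0.1, -0.5, -2.1]
grip_width: 15.9
finger_force: 30.0
```

```bash
python3 -m handwheel '0 0 0.04 0 0 0 -1;0 0 0.08 0 0 0 -1;0 0 0.12 0 0 0 -1;0 0 0.16 0 0 0 -1;0 0 0.2 0 0 0 -1;0 0 0.24 0 0 0 -1;0 0 0.24 0 0 0 -1' 
python3 -m handwheel '0 0 0.04 0 0 0 -1;0 0 0.08 0 0 0 -1;0 0 0.12 0 0 0 -1;0 0 0.16 0 0 0 -1;0 0 0.19 0 0 0 -1;0 0 0.19 0 0 0 -1;0 0 0.19 0 0 0 -1;0 0 0.19 0 0 0 -1'
python3 -m handwheel '0 0 0 0 0 0 -1;0 0 0 0 0 0 -1;0 0 0 0 0 0 -1;0 0 0 0 0 0 -1;0 0 0 0 0 0 -1;0 0 0 0 0 0 -1;0 0 0 0 0 0 -1;0 0 0 0 0 0 -1'
python3 - <<'E'
from h import *
p=viewer.capture("wrist"); o=bot.get_obs(); z=o["tool_pos"][2]-94.6
g=p["frame"].astype(float).mean(2)
print(z,o["contact_force"])
print("plate top/-y edge expected row",proj(p,[[552,170.9,z+85],[552,170.9,120]]).round(1).tolist())
print("col",g[195:270,318:324].mean(1).round().astype(int).tolist())
E
```

```text
time: 18.38
tool_pos: [553.3, 192.7, 178.6]
tcp_rot: [3.14, -0.0, -1.679]
contact_force: [0.6, -0.1, -2.0]
grip_width: 16.1
finger_force: 30.0
time: 19.05
tool_pos: [553.9, 192.8, 160.9]
tcp_rot: [-3.141, 0.0, -1.679]
contact_force: [0.2, -0.5, -1.6]
grip_width: 15.9
finger_force: 30.0
time: 19.72
tool_pos: [553.8, 192.8, 160.7]
tcp_rot: [-3.142, 0.0, -1.679]
contact_force: [0.5, 0.4, -2.0]
grip_width: 15.5
finger_force: 30.0
66.11813071070011 [ 0.17088879  0.00226459 -2.19265089]
plate top/-y edge expected row [[322.4, 251.2], [322.3, 232.4]]
col [183, 180, 163, 151, 150, 151, 150, 152, 149, 149, 149, 150, 149, 149, 149, 148, 149, 148, 148, 148, 149, 148, 148, 147, 148, 147, 148, 146, 149, 147, 141, 129, 126, 127, 121, 94, 76, 49, 31, 58, 77, 78, 79, 78, 78, 79, 78, 78, 78, 77, 78, 79, 78, 78, 78, 78, 98, 124, 135, 141, 137, 116, 81, 67, 72, 98, 118, 122, 124, 123, 121, 120, 118, 119, 118]
```

The dark line shows at row 233, where the hatch-top level is expected (232.4). The only load is the holder's weight (−2 N), so it touches nothing else. I'll hand in.

```bash
python3 -c "
from plant import bot
print(bot.close_job())"
```

```text
the job is handed in; nothing more can be done
None
```

I handed the job in with the holder still gripped in the hatch, square sample towards the barrel and its line about 1 mm from the hatch top, after the round-sample hold of over a second and a full lift-out. No verdict was returned.

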